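# Close the studio tins, each with its own lid

## Task

Close the four crayon and charcoal tins on the studio table: put on each tin the lid that belongs to it by size and shape, centred and lying flat on the tin's edge with its plug down in the mouth, the oblong lid square with its tin. Leave the tins standing where they are, and do not disturb the tape roll or the wooden block.

Things in the scene. Friction and masses are not known exactly. Their poses are not given: they have to be found in the camera images.
- tin_small: the smallest round open tin, bare tinplate with a paper band, standing upright on the table: 36 mm outside diameter, 46 mm tall, mouth 31 mm wide (wall 2.5 mm, floor 4 mm thick), some crayon stubs low inside; loose. Origin at the centre of its underside, z up
- lid_small: the lid of the smallest round tin, a plain tinplate disc lying right way up, loose: rim 44 mm in diameter, 10 mm thick, above a plug 21 mm in diameter, 10 mm deep, bevelled below, on which it lies (rim 10 to 20 mm above the table). Put on, the plug hangs in the mouth, 5 mm free all round, and the rim lies on the tin's edge, overhanging 4 mm. Origin at the centre of the plug's underside, z up
- tin_medium: the middle-sized round open tin, bare tinplate with a paper band, standing upright on the table: 48 mm outside diameter, 50 mm tall, mouth 43 mm wide (wall 2.5 mm, floor 4 mm thick), some crayon stubs low inside; loose. Origin at the centre of its underside, z up
- lid_medium: the lid of the middle-sized round tin, a plain tinplate disc lying right way up, loose: rim 56 mm in diameter, 10 mm thick, above a plug 33 mm in diameter, 10 mm deep, bevelled below, on which it lies (rim 10 to 20 mm above the table). Put on, the plug hangs in the mouth, 5 mm free all round, and the rim lies on the tin's edge, overhanging 4 mm. Origin at the centre of the plug's underside, z up
- tin_large: the largest round open tin, bare tinplate with a paper band, standing upright on the table: 60 mm outside diameter, 54 mm tall, mouth 55 mm wide (wall 2.5 mm, floor 4 mm thick), some crayon stubs low inside; loose. Origin at the centre of its underside, z up
- lid_large: the lid of the largest round tin, a plain tinplate disc lying right way up, loose: rim 68 mm in diameter, 10 mm thick, above a plug 45 mm in diameter, 10 mm deep, bevelled below, on which it lies (rim 10 to 20 mm above the table). Put on, the plug hangs in the mouth, 5 mm free all round, and the rim lies on the tin's edge, overhanging 4 mm. Origin at the centre of the plug's underside, z up
- tin_oblong: the oblong (rectangular) open tin, bare tinplate, standing upright on the table: 72 mm along its x, 44 mm along its y, 42 mm tall, mouth 67 x 39 mm (wall and floor 2.5 mm), charcoal sticks low inside; loose. Origin at the centre of its underside, z up
- lid_oblong: the lid of the oblong tin, a plain tinplate slab lying right way up, loose: rim 80 mm along its x, 52 mm along y, 10 mm thick, above a plug 57 x 29 mm, 10 mm deep, narrower below, on which it lies (rim 10 to 20 mm above the table). Put on, the plug hangs in the mouth, 5 mm free all round, and the rim lies on the tin's edge, overhanging 4 mm. Origin at the centre of the plug's underside, z up
- tape_roll: a roll of brown tape lying flat, a bystander: ring of 84 mm outside and 60 mm inside diameter, 24 mm tall, loose. Origin at the centre of its underside, z up
- wood_block: a dark wooden printing block lying flat, a bystander: 70 mm along its x, 45 mm along its y, 22 mm tall, loose. Origin at the centre of its underside, z up
There are look-alikes about, which are no part of the job. What is shaped like the tin_oblong but purple is not meant.

How it is judged:
At the end, for the whole second after the job is handed in: Each of the four lids is on its own tin: centres within 10 mm horizontally, lid fully down on the tin's edge (height within 3 mm), lid and tin level within 0.08 rad, the oblong lid aligned with its tin within 0.2 rad; every tin within 30 mm of where it began; all at rest (horizontal distance between lid_small and tin_small below 0.01 m and z of lid_small in the frame of tin_small between 0.033 and 0.039 m and angle between each of lid_small, tin_small, lid_medium, tin_medium, lid_large, tin_large, lid_oblong, tin_oblong's own z axis and vertical below 0.08 rad and distance of each of tin_small, tin_medium, tin_large, tin_oblong from where it was at the start of the episode below 0.03 m and linear speed of each of lid_small, tin_small, lid_medium, tin_medium, lid_large, tin_large, lid_oblong, tin_oblong below 0.02 m/s and horizontal distance between lid_medium and tin_medium below 0.01 m and z of lid_medium in the frame of tin_medium between 0.037 and 0.043 m and horizontal distance between lid_large and tin_large below 0.01 m and z of lid_large in the frame of tin_large between 0.041 and 0.047 m and horizontal distance between lid_oblong and tin_oblong below 0.01 m and z of lid_oblong in the frame of tin_oblong between 0.029 and 0.035 m and angle between the x axis of lid_oblong and the x axis of tin_oblong, either way round below 0.2 rad); the robot touches nothing.
It fails at once if a tin is tipped over (angle between any of tin_small, tin_medium, tin_large, tin_oblong's own z axis and vertical above 0.5 rad).
It fails at once if the tape roll is disturbed (moved more than 25 mm) (distance of tape_roll from where it was at the start of the episode above 0.025 m).
It fails at once if the wooden block is disturbed (moved more than 25 mm) (distance of wood_block from where it was at the start of the episode above 0.025 m).
It also fails if it takes over 96 s, if anything falls off the work surface, if the arm or the gripper's body presses on something with over 40 N, if the wrist force passes 120 N, or if a joint passes its speed limit or range.

## Robot

A 6-joint arm with a two-finger parallel gripper is mounted at the origin on the work surface. World frame = base frame: x ahead of the robot, y to its left, z up, the work surface at z = 0. Lengths are in m, angles in rad, forces in N, time in s.
With the tool pointing down it reaches from about 0.425 to 0.95 m from the base axis. Payload 3.5 kg.
Tool frame: the origin (TCP) lies between the finger pads; the fingertips stand 22 mm ahead of it and the grasp point (between the pads) lies 3 mm ahead of it (ctrl.nose_length is the z of the fingertips in the tool frame, in m); z points along the fingers, y is the line along which they close (so a half turn about z gives the same grasp; the last joint's range is limited). The gripper opens to 85 mm and grips with 20 to 120 N. Pads are 22 mm wide; open, the fingers measure 114 mm over their backs; the gripper's body (76 mm by 85 mm) begins 54 mm behind the grasp point. The pads swing forward as they close: fully open they stand 13 mm farther back than shut.
Start: joints at [-1.411, 0.286, 1.577, -0, 1.279, -0.15], TCP at [0.206, -0.643, 0.221] pointing down, gripper open.
Joint ranges: [-2.77, 2.77], [-0.9, 2.22], [0.21, 2.48], [-1.53, 4.67], [0.24, 2.81], [-2.84, 2.84]. Speed limits (rad/s): [2.79, 2.79, 3.14, 3.14, 3.14, 3.14].

## Interface

Orientations are given as a unit quaternion [x, y, z, w].
In Python, from plant import ctrl gives the robot as it stands. The module is installed in compiled form; this text tells all that it offers.
- The arm moves only by the tool send_rows, never from a script. Its argument "rows" is text: rows parted by semicolons, each of 7 numbers parted by spaces: the turn, a rotation vector about the tool's x, y, z in fractions of the full range, 1 being 60 degrees, then the shift along the tool's x, y, z in fractions of the full range, 1 being 500 mm, then the opening, from -1 (shut) to 1 (fully open). A call has 1 to 8 rows; each row is the pose to reach, as a shift and turn from the pose commanded when the call began, along the tool's axes at that moment; what a row does not reach only later rows make up. A row lasts 1/8 s, in which the tool goes at most 62.5 mm and 10.7 degrees, less where a joint would pass 70% of its speed; a pose out of reach is approached as far as the arm can. Shift and turn numbers lie between -1 and 1, and a call with a number outside is refused. A call with a gripper value outside its range is refused whole. The fingers move at their own pace and stop on an object; "grip_force" is the grip in N (left out, the last holds). Time passes only in rows, so rows that repeat a pose let the fingers close. It gives the time, the measured TCP pose, the force, the opening and the grip force at its end, in the units of the state.
- ctrl.get_state(): the state, without advancing time (a new reading comes with each control period).
- ctrl.read_camera(name): name is "scene" or "top" or "wrist"; returns a dict with "color" (480x640x3 uint8, red, green, blue), "fx", "fy", "cx", "cy" (pixels), "extrinsics" (4x4, takes a point from world to camera coordinates). Camera axes: x right, y down, z forward; pixel columns grow to the right and rows downward; lengths in m; the calibration is good to about 2 mm. A picture is of the moment at which its call begins. There is no depth.
- ctrl.sign_off(): hands the job in; it is judged then, once.
Trained networks look in a picture, given as the dict that the camera call returned (one of the last four; its "shot" number tells which), for a name from the list of things; names that differ only in an ending like _2 or _b are one class to them, and where a whole thing is asked for, a point or a joint stands for the part that bears it (a point fixed in the world has none). Each returns a list of dicts, best first, with "p" (0 to 1); they miss things now and then, are a little off and sometimes report something else, mostly with a low value. They report only what shows in the picture. A call takes as long as a camera call. They do not tell look-alikes from the thing itself.
- ctrl.look_for(picture, target): "position" ([x, y, z] in m, in the coordinates of the camera as it stood for that picture, good to about 4 mm: the middle of the surface that is visible of it).
The state is a dict: "time": time; "qpos": joint angles; "dq": joint speeds; "joint_efforts": joint torques, N m; "eef_pos": TCP position; "tcp_rot": TCP orientation; "contact_force": force on the tool from outside, world axes, zero at the start; "wrist_torque": the same for the moment, N m; "opening": opening from 0.0 (shut) to 1.0 (fully open); "finger_force": force on a finger pad.
Only numpy, scipy, OpenCV 4.12 (cv2) and the standard library are available. Lean on these libraries where they do the work, as an engineer would, in place of code of your own. Each camera call takes 0.05 s, during which the arm holds its last target. There are 200 camera calls.

## Working session

There is one attempt and no reset: what is moved stays moved. The work goes in short steps, Python scripts to look and compute and a tool call to move; the robot and the scene stay as the last step left them, time stands still between calls to the robot, and variables do not carry over. Pictures are saved under pics/ and viewed, at most 16 in all, crops included, and the job is handed in when it is done.

Besides the shell and the picture viewer there is one more tool, called after "Call:" by a JSON object that holds its "op" and its "data", one argument or row to a line. send_rows: Moves the arm, as the interface text tells. Its arguments: {"type":"object","properties":{"rows":{"type":"string"},"grip_force":{"type":"number"}},"required":["rows"]}

```bash
mkdir -p pics
cat > h.py <<'E'
import numpy as np, cv2
from plant import ctrl
from scipy.spatial.transform import Rotation as R
def w(pic,p):
    return (np.linalg.inv(pic["extrinsics"])@np.append(p,1))[:3]
def px(pic,P):
    c=(pic["extrinsics"]@np.append(P,1))[:3]; return np.array([pic["fx"]*c[0]/c[2]+pic["cx"],pic["fy"]*c[1]/c[2]+pic["cy"]])
def ray(pic,u,v,z):
    E=np.linalg.inv(pic["extrinsics"]); d=E[:3,:3]@np.array([(u-pic["cx"])/pic["fx"],(v-pic["cy"])/pic["fy"],1]); o=E[:3,3]
    return o+d*(z-o[2])/d[2]
def save(pic,n): cv2.imwrite(f"pics/{n}.png",cv2.cvtColor(pic["color"],cv2.COLOR_RGB2BGR))
N=["tin_small","tin_medium","tin_large","tin_oblong","lid_small","lid_medium","lid_large","lid_oblong","tape_roll","wood_block"]
E
python3 - <<'E'
from h import *
for c in ["top","scene"]:
    p=ctrl.read_camera(c); save(p,c+"0")
    print(c,p["fx"],np.linalg.inv(p["extrinsics"])[:3].round(3).tolist())
    for n in N:
        for d in ctrl.look_for(p,n)[:4]:
            P=w(p,d["position"]); print(n,round(d["p"],2),P.round(3),px(p,P).round())
s=ctrl.get_state();print(s["time"],s["eef_pos"],s["tcp_rot"],s["opening"])
E
```

```text
top 520.2253860577015 [[-0.015, -0.992, 0.124, 0.507], [-0.999, 0.019, 0.031, -0.019], [-0.033, -0.124, -0.992, 1.005]]
tin_small 0.8 [0.448 0.227 0.032] [206. 330.]
tin_small 0.58 [ 0.445 -0.209  0.025] [442. 329.]
tin_medium 0.66 [ 0.447 -0.212  0.022] [443. 327.]
tin_large 0.84 [0.447 0.072 0.006] [291. 329.]
tin_oblong 0.84 [ 0.816 -0.242  0.018] [450. 134.]
tin_oblong 0.76 [ 0.585 -0.128  0.016] [395. 254.]
tin_oblong 0.68 [ 0.708 -0.191  0.013] [426. 190.]
lid_small 0.96 [ 0.69  -0.072  0.017] [364. 200.]
lid_medium 0.88 [0.57  0.287 0.023] [177. 265.]
lid_large 0.61 [0.447 0.227 0.031] [207. 331.]
lid_large 0.17 [0.568 0.288 0.018] [177. 266.]
lid_oblong 0.91 [0.568 0.157 0.024] [245. 265.]
tape_roll 0.92 [ 0.571 -0.275  0.026] [475. 259.]
wood_block 0.57 [0.684 0.069 0.025] [291. 203.]
scene 491.82690743255506 [[-0.692, 0.569, -0.444, 1.028], [0.722, 0.54, -0.432, 0.424], [-0.006, -0.62, -0.785, 0.804]]
tin_small 0.87 [0.46  0.223 0.036] [460. 262.]
tin_small 0.23 [0.693 0.067 0.024] [317. 292.]
tin_medium 0.61 [ 0.452 -0.203  0.031] [307. 157.]
tin_large 0.69 [0.455 0.064 0.028] [397. 220.]
tin_oblong 0.85 [ 0.578 -0.129  0.025] [290. 205.]
tin_oblong 0.79 [ 0.808 -0.248  0.023] [167. 237.]
tin_oblong 0.58 [ 0.704 -0.197  0.022] [223. 222.]
lid_small 0.72 [ 0.693 -0.072  0.023] [267. 251.]
lid_small 0.48 [ 0.451 -0.204  0.031] [307. 157.]
lid_medium 0.84 [0.573 0.284 0.023] [451. 323.]
lid_large 0.93 [ 0.459 -0.067  0.022] [349. 191.]
lid_oblong 0.58 [0.575 0.157 0.022] [395. 282.]
lid_oblong 0.56 [ 0.583 -0.131  0.027] [287. 205.]
tape_roll 0.97 [ 0.577 -0.277  0.025] [245. 171.]
wood_block 0.73 [0.694 0.069 0.027] [318. 293.]
1.1 [ 0.20582828 -0.64284396  0.22104221] [9.88025525e-01 1.54290513e-01 2.18250691e-06 3.57332689e-06] 1.000153377185594
```

View pics/top0.png

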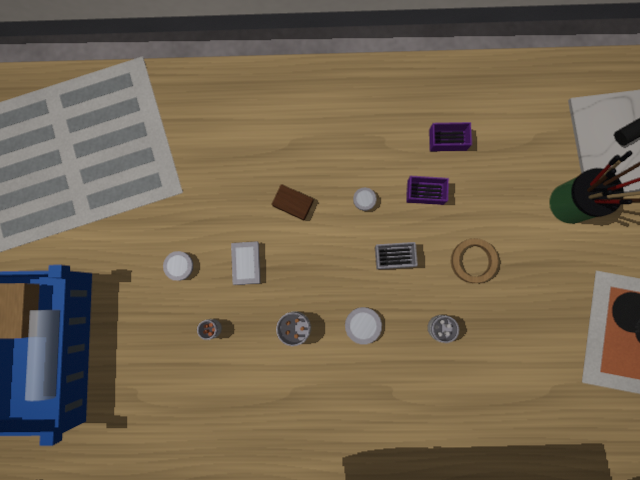

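View pics/scene0.png

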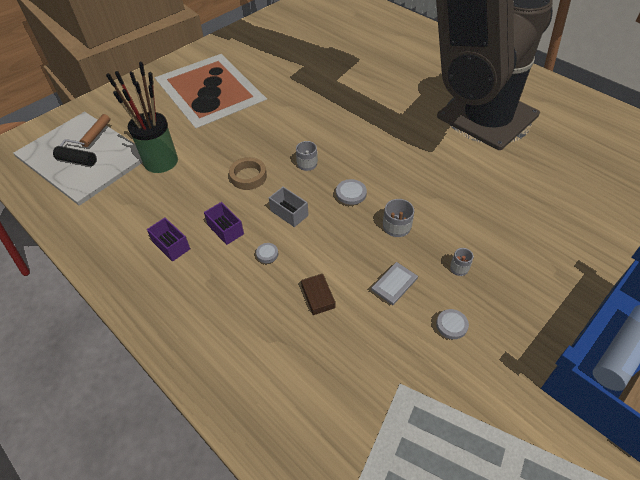

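The top picture shows the tins: small at (207,330), medium (444,328), large (293,329) and the grey oblong tin (396,257). The purple trays at (450,137) and (428,190) are look-alikes. The lids are small (366,200), medium (178,266), large (363,326) and oblong (246,263). The bystanders are the block (293,202) and the tape (475,260). Next I'll fit silhouettes to get accurate poses.

```bash
cat >> h.py <<'E'
from scipy.optimize import minimize
# name: (shape, size, z0, z1)
G={"tin_small":("c",36,0,46),"tin_medium":("c",48,0,50),"tin_large":("c",60,0,54),"tin_oblong":("r",(72,44),0,42),
"lid_small":("c",44,10,20),"lid_medium":("c",56,10,20),"lid_large":("c",68,10,20),"lid_oblong":("r",(80,52),10,20)}
def outline(n,q,z0=None,z1=None):
    k,s,a,b=G[n]; a,b=(a if z0 is None else z0),(b if z1 is None else z1)
    if k=="c":
        t=np.linspace(0,2*np.pi,40,endpoint=False); P=np.c_[np.cos(t),np.sin(t)]*s/2000
    else:
        P=np.array([[1,1],[-1,1],[-1,-1],[1,-1]])*np.array(s)/2000; c,d=np.cos(q[2]),np.sin(q[2]); P=P@np.array([[c,d],[-d,c]])
    P=P+q[:2]
    return np.vstack([np.c_[P,np.full(len(P),z/1000)] for z in (a,b)])
K=8
def fit(pic,n,q0,sat=70,**kw):
    q0=np.array(q0,float); c0=px(pic,[q0[0],q0[1],.02]); W=int(max(60,.08*pic["fx"]/ (pic["extrinsics"]@np.array([q0[0],q0[1],.02,1]))[2]))
    x0,y0=[int(v)-W for v in c0]; x0=max(x0,0);y0=max(y0,0)
    im=pic["color"][y0:y0+2*W,x0:x0+2*W]; k=K if W<90 else 2
    big=cv2.resize(im,None,fx=k,fy=k,interpolation=cv2.INTER_LINEAR)
    hsv=cv2.cvtColor(big,cv2.COLOR_RGB2HSV); m=((hsv[...,1]<sat)&(hsv[...,2]>30)).astype(np.uint8)
    l,lab,st,ce=cv2.connectedComponentsWithStats(m); 
    cc=max(range(1,l),key=lambda i:st[i,4]-30*k*np.hypot(*(ce[i]/k+[x0,y0]-c0))); m=(lab==cc).astype(np.uint8)
    cs,_=cv2.findContours(m,cv2.RETR_EXTERNAL,cv2.CHAIN_APPROX_NONE); cv2.drawContours(m,cs,-1,1,-1)
    def ren(q):
        h=cv2.convexHull(np.array([px(pic,P) for P in outline(n,q,**kw)],np.float32))
        o=np.zeros_like(m); cv2.fillConvexPoly(o,np.round(((h-[x0,y0]+.5)*k-.5)*16).astype(np.int32),1,shift=4); return o
    def f(q): o=ren(q); return 1-(o&m).sum()/max((o|m).sum(),1)
    best=None
    for a in ([0] if G[n][0]=="c" else np.arange(0,np.pi,np.pi/8)):
        q=np.append(q0[:2],a) if G[n][0]!="c" else q0[:2]
        S=np.vstack([q]+[q+np.eye(len(q))[i]*(.008 if i<2 else .2) for i in range(len(q))])
        r=minimize(f,q,method="Nelder-Mead",options=dict(initial_simplex=S,xatol=1e-4,fatol=1e-4))
        if best is None or r.fun<best.fun: best=r
    return best.x,1-best.fun,m,ren(best.x),big
Q={"tin_small":(.452,.226),"tin_medium":(.449,-.207),"tin_large":(.45,.068),"tin_oblong":(.582,-.128),
"lid_small":(.69,-.072),"lid_medium":(.571,.286),"lid_large":(.457,-.067),"lid_oblong":(.571,.157)}
E
python3 - <<'E'
from h import *
T=[]
for c in ["top","scene"]:
    p=ctrl.read_camera(c); row=[]
    for n in Q:
        x,s,m,o,b=fit(p,n,Q[n]); print(c,n,x.round(4),round(s,3))
        v=b.copy()
        for z,col in((m,(255,0,0)),(o,(0,255,0))):
            cs,_=cv2.findContours(z,0,2); cv2.drawContours(v,cs,-1,col,3)
        row.append(cv2.resize(v,(200,150)))
    T+=[np.hstack(row[:4]),np.hstack(row[4:])]
cv2.imwrite("pics/fit.png",np.vstack(T)[...,::-1])
E
```

```text
top tin_small [0.4496 0.224 ] 0.975
top tin_medium [ 0.4453 -0.21  ] 0.974
top tin_large [0.4494 0.0653] 0.972
top tin_oblong [ 0.5811 -0.1279  1.6142] 0.97
top lid_small [ 0.6924 -0.0727] 0.966
top lid_medium [0.5695 0.2881] 0.978
top lid_large [ 0.4518 -0.0644] 0.966
top lid_oblong [0.5725 0.1577 3.184 ] 0.984
scene tin_small [0.449  0.2206] 0.956
scene tin_medium [ 0.449 -0.207] 0.0
scene tin_large [0.4487 0.0618] 0.972
scene tin_oblong [ 0.5802 -0.1312  1.6366] 0.976
scene lid_small [ 0.69  -0.072] 0.0
scene lid_medium [0.5691 0.2844] 0.971
scene lid_large [ 0.4515 -0.0667] 0.953
scene lid_oblong [0.5723 0.1542 0.0395] 0.987
```

View pics/fit.png

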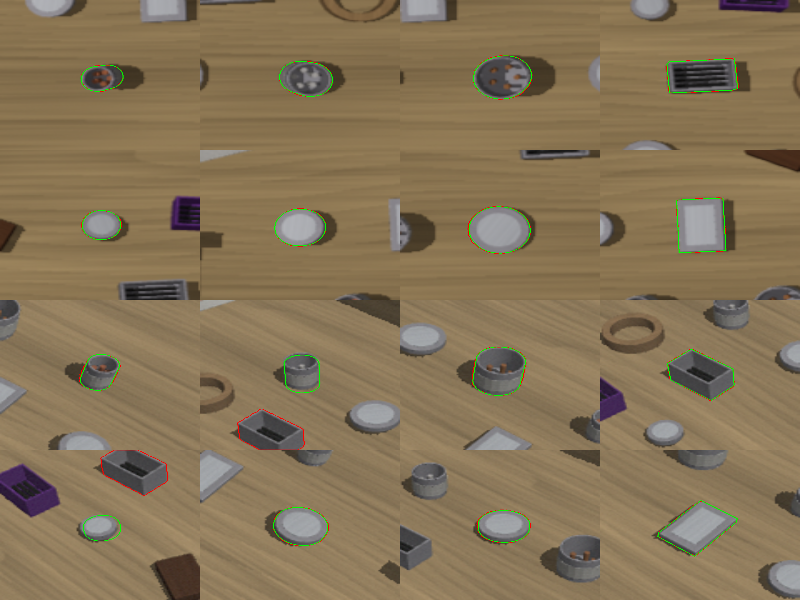

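The red and green contours coincide in all panels, except scene tin_medium and lid_small, where the wrong blob was picked. The two cameras differ by a constant of about 3 mm in y, which is calibration. The grey oblong tin at (396,257) is the right one; the purple ones are rejected.

```bash
cat >> h.py <<'E'
def delta(x,y,z,yaw):
    s=ctrl.get_state(); R0=R.from_quat(s["tcp_rot"]); p=np.array(s["eef_pos"])
    c,d=np.cos(np.radians(yaw)),np.sin(np.radians(yaw)); Rt=R.from_matrix([[c,d,0],[d,-c,0],[0,0,-1]])
    print(round(s["time"],2),"rot",np.degrees((R0.inv()*Rt).as_rotvec()).round(2),"mm",(R0.inv().apply(np.array([x,y,z])-p)*1000).round(1),"open",round(s["opening"],3),"F",np.round(s["contact_force"],1))
E
python3 -c "
from h import *
delta(.4517,-.0660,.12,0)"
```

```text
1.2 rot [-0.   -0.   17.75] mm [ 410.  -474.4  101. ] open 0.999 F [ 0.4  0.  -1.1]
```

Units first: shifts go in shares of 500 mm and turns go in shares of 60 degrees. So -474.4 mm / 500 = -0.9488, 410 mm / 500 = 0.82, 17.75 degrees / 60 = 0.2958.

Call:
{"op": "send_rows", "data": {
  "rows": "0 0 0.2958 0.82 -0.9488 0.202 1;0 0 0.2958 0.82 -0.9488 0.202 1;0 0 0.2958 0.82 -0.9488 0.202 1;0 0 0.2958 0.82 -0.9488 0.202 1;0 0 0.2958 0.82 -0.9488 0.202 1;0 0 0.2958 0.82 -0.9488 0.202 1;0 0 0.2958 0.82 -0.9488 0.202 1;0 0 0.2958 0.82 -0.9488 0.202 1",
  "grip_force": 30
}}

```text
time: 2.2
eef_pos: [0.4, -0.1871, 0.1418]
tcp_rot: [1.0, -0.0, 0.001, 0.0]
contact_force: [1.0, -0.3, 0.7]
opening: 0.996
finger_force: 0.0
```

```bash
python3 -c "
from h import *
delta(.4517,-.0660,.12,0)"
```

```text
2.2 rot [ 0.06 -0.08 -0.03] mm [  51.6 -121.1   21.7] open 0.996 F [ 1.  -0.3  0.7]
```

Scaled: -117 mm / 500 = -0.234, 50 mm / 500 = 0.1.

Call:
{"op": "send_rows", "data": {
  "rows": "0 0 0 0.1 -0.234 0.042 1;0 0 0 0.1 -0.234 0.042 1;0 0 0 0.1 -0.234 0.042 1;0 0 0 0.1 -0.234 0.042 1;0 0 0 0.1 -0.234 0.042 1"
}}

```text
time: 2.82
eef_pos: [0.4494, -0.0731, 0.121]
tcp_rot: [1.0, -0.001, 0.0, 0.0]
contact_force: [-0.2, -0.6, 1.0]
opening: 1.001
finger_force: 0.0
```

```bash
python3 -c "
from h import *
delta(.4517,-.0660,.02,0)
p=ctrl.read_camera('wrist'); save(p,'w1')
print(p['fx'],np.linalg.inv(p['extrinsics']).round(3))
x,s,*_=fit(p,'lid_large',(.4517,-.066)); print(x,s)
"
```

```text
2.83 rot [ 0.04 -0.04 -0.11] mm [  2.2  -7.2 101. ] open 1.001 F [-0.2 -0.6  1. ]
391.69620349933825 [[-0.002 -0.947 -0.321  0.532]
 [-1.     0.002  0.001 -0.073]
 [ 0.     0.321 -0.947  0.274]
 [ 0.     0.     0.     1.   ]]
[ 0.45284555 -0.06464083] 0.9889377709767916
```

View pics/w1.png

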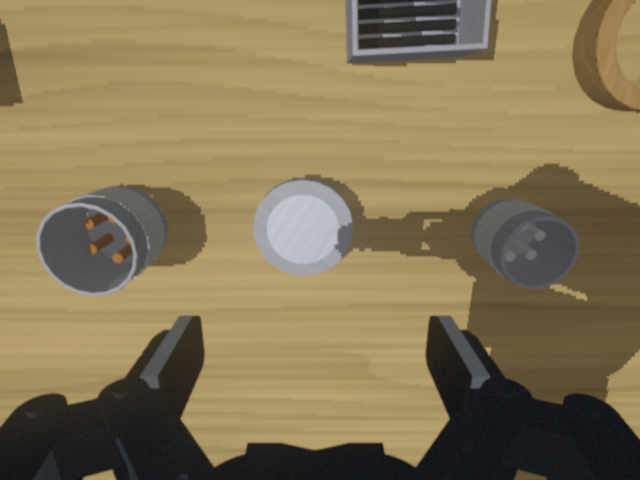

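The wrist view shows lid_large at (303,228) between the fingers, with tin_large at (88,248) and tin_medium at (527,245). The wrist fit agrees with the top camera to 1 mm.

Scaled: 103 mm / 500 = 0.206, 85 mm / 500 = 0.17.

Call:
{"op": "send_rows", "data": {
  "rows": "0 0 0 0.006 -0.017 0.1 1;0 0 0 0.006 -0.017 0.17 1;0 0 0 0.006 -0.017 0.206 1;0 0 0 0.006 -0.017 0.206 1;0 0 0 0.006 -0.017 0.206 1;0 0 0 0.006 -0.017 0.206 0.3;0 0 0 0.006 -0.017 0.206 -1;0 0 0 0.006 -0.017 0.206 -1"
}}

```text
time: 3.88
eef_pos: [0.4527, -0.0633, 0.018]
tcp_rot: [1.0, 0.0, 0.0, 0.0]
contact_force: [0.0, -0.3, -0.0]
opening: 0.379
finger_force: 0.0
```

Call:
{"op": "send_rows", "data": {
  "rows": "0 0 0 0 0 0 -1;0 0 0 0 0 0 -1"
}}

```text
time: 4.12
eef_pos: [0.4524, -0.0632, 0.0175]
tcp_rot: [1.0, 0.0, 0.0, 0.0]
contact_force: [-0.0, -0.6, 0.6]
opening: 0.001
finger_force: 0.0
```

```bash
python3 -c "
from h import *
p=ctrl.read_camera('wrist'); save(p,'w2')
delta(.4499,.0653,.10,0)"
```

```text
4.17 rot [-0.    0.    0.01] mm [  -2.4 -128.5  -82.5] open 0.0 F [ 0.  -0.4 -0.1]
```

View pics/w2.png

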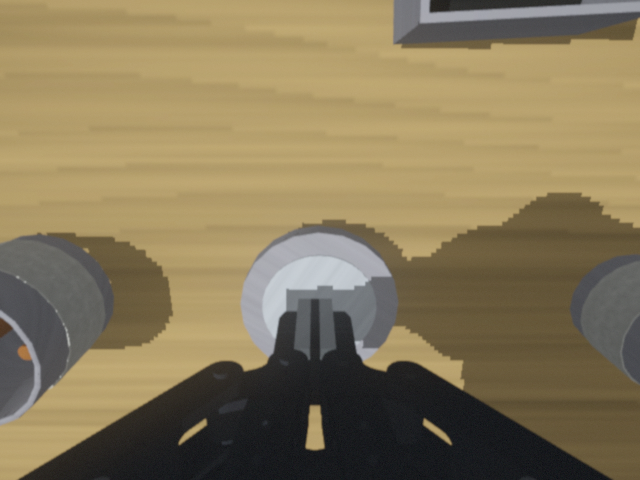

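The fingers shut over the lid at about (315,320) without gripping it. I'll check the tip height.

```bash
python3 -c "
from h import *
print(ctrl.nose_length)
p=ctrl.read_camera('wrist')
for z in (-.004,.018,.03,.04): print(z,px(p,[.4526,-.0632,z]))
print(fit(p,'lid_large',(.4517,-.066))[:2])
for c in ('top','scene'):
  p=ctrl.read_camera(c); print([d for d in [ (w(p,e['position']).round(3),round(e['p'],2)) for e in ctrl.look_for(p,'lid_large')]]); save(p,c+'1')
"
```

```text
0.022
-0.004 [315.5978714  284.10442731]
0.018 [315.69907678 305.77499021]
0.03 [315.76539399 319.97513543]
0.04 [315.82831107 333.44723183]
(array([ 0.45276524, -0.064562  ]), np.float64(0.519664617898888))
[]
[(array([ 0.461, -0.064,  0.021]), 0.74)]
```

View pics/scene1.png

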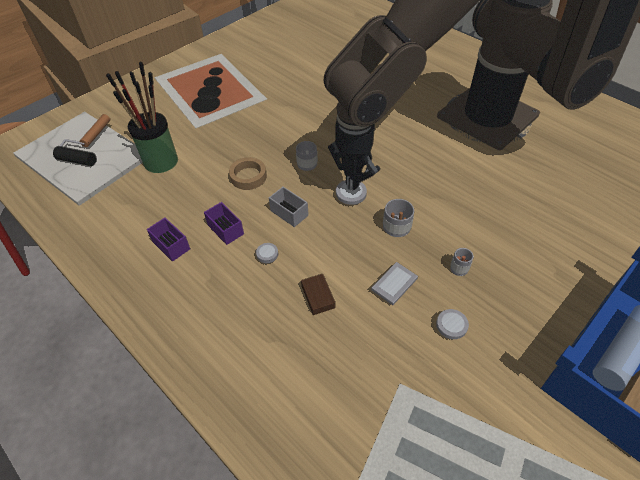

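The scene view shows the closed fingers standing on or above the lid at (350,190), with nothing else disturbed. I'll measure the tip height from a crop.

```bash
python3 -c "
from h import *
p=ctrl.read_camera('scene'); im=p['color'].copy()
c=cv2.resize(im[150:225,310:410],None,fx=8,fy=8,interpolation=cv2.INTER_CUBIC)
for z in (-.004,.005,.018,.03,.04):
    u=px(p,[.4526,-.0632,z]); print(z,u); q=((u-[310,150]+.5)*8).astype(int); cv2.circle(c,tuple(int(i) for i in q),4,(255,0,0),-1); cv2.putText(c,str(z),(int(q[0])+60,int(q[1])),0,.5,(255,0,0),1)
for z in(.0,.01,.02):
    h=np.array([px(p,P) for P in outline('lid_large',(.4527,-.0645),z*1000,z*1000)]); cv2.polylines(c,[((h-[310,150]+.5)*8).astype(np.int32)],True,(0,255,0),1)
cv2.imwrite('pics/c1.png',c[...,::-1])"
```

```text
-0.004 [351.40202734 198.3977693 ]
0.005 [351.52469785 195.62828801]
0.018 [351.70471373 191.56414408]
0.03 [351.87391933 187.74405929]
0.04 [352.01720861 184.50907649]
```

View pics/c1.png

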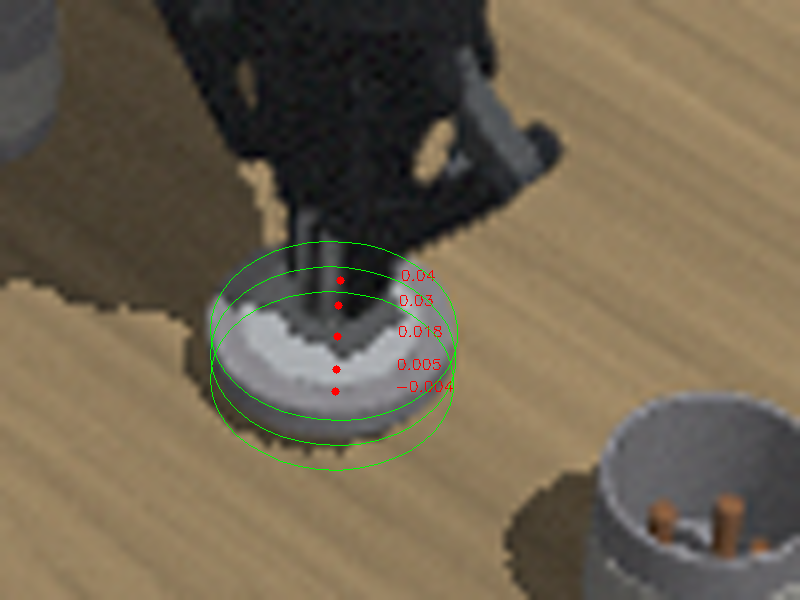

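The tips look to be near z≈0.022, well short of the stated geometry. Either they stop above the lid or they are visually cut by it. I'll raise the arm with the fingers shut and compare the tip row.

Scaled: -40 mm / 500 = -0.08.

Call:
{"op": "send_rows", "data": {
  "rows": "0 0 0 0 0 -0.08 -1;0 0 0 0 0 -0.08 -1;0 0 0 0 0 -0.08 -1"
}}

```text
time: 4.85
eef_pos: [0.4521, -0.0631, 0.0572]
tcp_rot: [1.0, 0.0, -0.0, -0.0]
contact_force: [-0.0, 0.2, 0.5]
opening: -0.004
finger_force: 0.0
```

```bash
python3 -c "
from h import *
p=ctrl.read_camera('wrist'); a=p['color'][200:440,160:480].copy()
b=cv2.imread('pics/w2.png')[200:440,160:480,::-1]
cv2.imwrite('pics/c2.png',cv2.resize(np.hstack([b,a])[...,::-1],(800,300)))
delta(.4527,-.0645,.12,0)
p=ctrl.read_camera('top'); 
print(fit(p,'lid_large',(.4517,-.066))[:2])"
```

```text
4.9 rot [-0.03  0.09 -0.  ] mm [  1.    1.5 -63.4] open -0.003 F [-0.2  0.7  0.9]
(array([ 0.39267899, -0.12821557]), np.float64(0.1974692313401858))
```

View pics/c2.png

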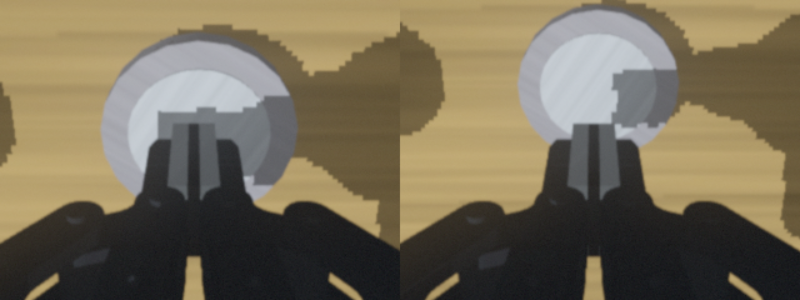

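The tip row is unchanged, so the fingertips really do end about 7–10 mm short of the reported TCP rather than 22 mm ahead of it. I'll open and descend lower in steps, watching the force.

Scaled: 60 mm / 500 = 0.12, 1.5 mm / 500 = 0.003.

Call:
{"op": "send_rows", "data": {
  "rows": "0 0 0 0.001 0.003 0 1;0 0 0 0.001 0.003 0 1;0 0 0 0.001 0.003 0 1;0 0 0 0.001 0.003 0.06 1;0 0 0 0.001 0.003 0.096 1;0 0 0 0.001 0.003 0.112 1;0 0 0 0.001 0.003 0.12 1;0 0 0 0.001 0.003 0.12 1"
}}

```text
time: 5.95
eef_pos: [0.4532, -0.0649, -0.0022]
tcp_rot: [1.0, 0.0, 0.0, 0.0]
contact_force: [-0.1, 0.6, -0.2]
opening: 0.995
finger_force: 0.0
```

```bash
python3 -c "
from h import *
p=ctrl.read_camera('scene'); c=cv2.resize(p['color'][135:225,300:420],None,fx=5,fy=5,interpolation=cv2.INTER_CUBIC)
p=ctrl.read_camera('wrist'); c=np.hstack([cv2.resize(c,(400,300)),cv2.resize(p['color'],(400,300))])
cv2.imwrite('pics/c3.png',c[...,::-1]); delta(.4527,-.0645,0,0)"
```

```text
6.05 rot [ 0.03 -0.07  0.  ] mm [-0.8 -0.4 -1.8] open 0.999 F [0.2 0.2 0.3]
```

View pics/c3.png

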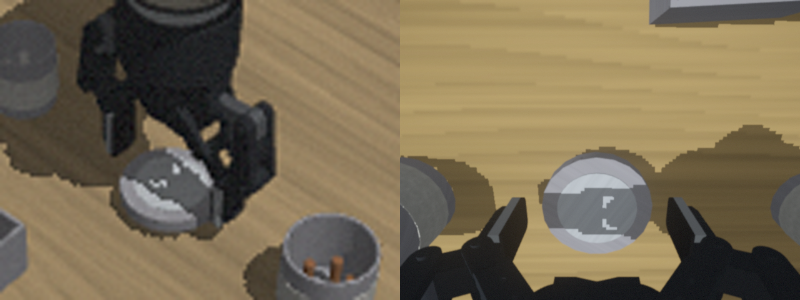

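The pads straddle the lid: scene crop lid (170,190), wrist crop lid (597,205) between tips (520,205) and (675,205). Their tips are still near mid-rim height, so 10 mm lower and then close.

Scaled: 10 mm / 500 = 0.02, 6 mm / 500 = 0.012.

Call:
{"op": "send_rows", "data": {
  "rows": "0 0 0 -0.001 0 0.012 1;0 0 0 -0.001 0 0.02 1;0 0 0 -0.001 0 0.02 1;0 0 0 -0.001 0 0.02 0.5;0 0 0 -0.001 0 0.02 -1;0 0 0 -0.001 0 0.02 -1;0 0 0 -0.001 0 0.02 -1"
}}

```text
time: 6.92
eef_pos: [0.4525, -0.0647, -0.0121]
tcp_rot: [1.0, 0.0, 0.0, 0.0]
contact_force: [-1.1, 0.7, 5.4]
opening: 0.779
finger_force: 33.5
```

Scaled: -129.5 mm / 500 = -0.259, -115 mm / 500 = -0.23.

Call:
{"op": "send_rows", "data": {
  "rows": "0 0 0 0 0 -0.08 -1;0 0 0 -0.005 0 -0.15 -1;0 0 0 -0.005 -0.12 -0.15 -1;0 0 0 -0.005 -0.23 -0.15 -1;0 0 0 -0.005 -0.259 -0.15 -1;0 0 0 -0.005 -0.259 -0.15 -1;0 0 0 -0.005 -0.259 -0.15 -1"
}}

```text
time: 7.8
eef_pos: [0.45, 0.0639, 0.0623]
tcp_rot: [1.0, -0.0, -0.0, 0.0]
contact_force: [0.1, -0.8, -1.1]
opening: 0.782
finger_force: 34.3
```

```bash
python3 -c "
from h import *
delta(.4500,.0651,.032,0)
z=ctrl.get_state()['eef_pos'][2]*1000+12.1
p=ctrl.read_camera('wrist'); c=p['color']; 
for n,q,k in (('lid_large',(.45,.065),dict(z0=10+z,z1=20+z)),('tin_large',(.4502,.0651),{})):
    h=cv2.convexHull(np.array([px(p,P) for P in outline(n,q,**k)],np.float32)).astype(int); c=cv2.polylines(c.copy(),[h],True,(255,0,0),1)
p['color']=c; save(p,'w3')"
```

```text
7.8 rot [ 0.02  0.   -0.05] mm [ 0.  -1.3 30.3] open 0.782 F [ 0.1 -0.8 -1.1]
```

View pics/w3.png

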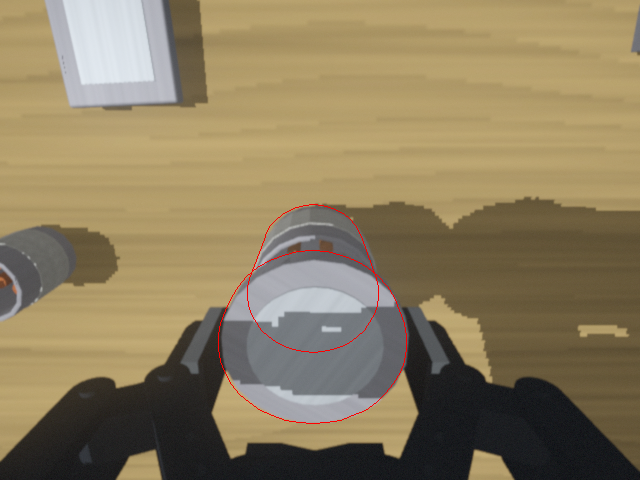

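The held lid (313,337) and the tin (313,240) both match their drawn outlines. The lid is level and centred, so I'll lower and release.

Scaled: 30 mm / 500 = 0.06, 29 mm / 500 = 0.058.

Call:
{"op": "send_rows", "data": {
  "rows": "0 0 0 0 -0.002 0.03 -1;0 0 0 0 -0.002 0.048 -1;0 0 0 0 -0.002 0.058 -1;0 0 0 0 -0.002 0.06 -1;0 0 0 0 -0.002 0.06 -1"
}}

```text
time: 8.48
eef_pos: [0.45, 0.0658, 0.0325]
tcp_rot: [1.0, 0.0, 0.0, -0.0]
contact_force: [-1.0, -0.3, -0.6]
opening: 0.782
finger_force: 34.3
```

Scaled: 123 mm / 500 = 0.246, -92 mm / 500 = -0.184, -2.5 degrees / 60 = -0.0417.

Call:
{"op": "send_rows", "data": {
  "rows": "0 0 0 0 0 0.001 0.8;0 0 0 0 0 0.001 1;0 0 0 0 0 0.001 1;0 0 0 0 0 -0.08 1;0 0 0 0 0 -0.176 1;0 0 -0.0417 0.246 -0.184 -0.176 1;0 0 -0.0417 0.246 -0.184 -0.176 1;0 0 -0.0417 0.246 -0.184 -0.176 1"
}}

```text
time: 9.48
eef_pos: [0.5751, 0.1595, 0.1212]
tcp_rot: [1.0, 0.022, 0.001, -0.0]
contact_force: [0.5, -0.3, 0.1]
opening: 1.001
finger_force: 0.0
```

```bash
python3 -c "
from h import *
p=ctrl.read_camera('wrist')
x,s,*_=fit(p,'lid_oblong',(.5725,.157)); print('lid',x,s, np.degrees(x[2]))
x,s,*_=fit(p,'lid_large',(.45,.065),z0=54,z1=64); print('placed',x,s)
delta(.573,.1572,-.010,2.4)
p=ctrl.read_camera('scene'); print(fit(p,'lid_large',(.45,.062),z0=54,z1=64)[:2])"
```

```text
lid [0.57390322 0.15710937 0.04383266] 0.9852637533587895 2.511426555851783
placed [0.48602005 0.07479494] 0.5277544362611833
9.53 rot [-0.08 -0.25  0.18] mm [ -4.4   3.3 131.2] open 1.002 F [ 0.8 -0.1  0.3]
(array([0.48063454, 0.0781801 ]), np.float64(0.1473037439104563))
```

Scaled: 129 mm / 500 = 0.258, 124 mm / 500 = 0.248.

Call:
{"op": "send_rows", "data": {
  "rows": "0 0 0 0.001 0.0012 0 1;0 0 0 0.001 0.0012 0.12 1;0 0 0 0.001 0.0012 0.21 1;0 0 0 0.001 0.0012 0.248 1;0 0 0 0.001 0.0012 0.258 1;0 0 0 0.001 0.0012 0.258 0.5;0 0 0 0.001 0.0012 0.258 -1;0 0 0 0.001 0.0012 0.258 -1"
}}

```text
time: 10.58
eef_pos: [0.5753, 0.1573, -0.0061]
tcp_rot: [1.0, 0.022, 0.002, -0.0]
contact_force: [-0.2, 0.0, 4.8]
opening: 0.599
finger_force: 32.0
```

Call:
{"op": "send_rows", "data": {
  "rows": "0 0 0 0 0 0 -1"
}}

```text
time: 10.7
eef_pos: [0.5752, 0.1573, -0.0062]
tcp_rot: [1.0, 0.022, 0.002, -0.0]
contact_force: [0.1, -0.0, 7.1]
opening: 0.6
finger_force: 32.1
```

```bash
python3 -c "
from h import *
delta(.5814,-.1288,.075,93.1)
delta(.5814,-.1288,.075,2.5)"
```

```text
10.7 rot [  0.17  -0.17 -90.59] mm [ -6.  286.1 -81.2] open 0.6 F [ 0.1 -0.   7.1]
10.7 rot [-0.   -0.22  0.01] mm [ -6.  286.1 -81.2] open 0.6 F [ 0.1 -0.   7.1]
```

Scaled: 284.3 mm / 500 = 0.5686, 240 mm / 500 = 0.48, -60 degrees / 60 = -1.

Call:
{"op": "send_rows", "data": {
  "rows": "0 0 0 0 0 -0.08 -1;0 0 0 0 0 -0.16 -1;0 0 -0.1667 -0.01 0.08 -0.16 -1;0 0 -0.3333 -0.01 0.18 -0.16 -1;0 0 -0.5 -0.01 0.28 -0.16 -1;0 0 -0.6667 -0.01 0.38 -0.16 -1;0 0 -0.8333 -0.01 0.48 -0.16 -1;0 0 -1 -0.01 0.5686 -0.16 -1"
}}

```text
time: 11.7
eef_pos: [0.5807, -0.1287, 0.0717]
tcp_rot: [0.854, 0.521, 0.0, 0.0]
contact_force: [0.2, -0.8, -0.1]
opening: 0.598
finger_force: 31.9
```

```bash
python3 -c "
from h import *
delta(.5823,-.1270,.075,93)"
```

```text
11.7 rot [ 2.00e-02 -0.00e+00 -3.02e+01] mm [ 2.3  0.7 -3.3] open 0.598 F [ 0.2 -0.8 -0.1]
```

Scaled: 2 mm / 500 = 0.004, 0.5 mm / 500 = 0.001, -30.2 degrees / 60 = -0.5033.

Call:
{"op": "send_rows", "data": {
  "rows": "0 0 -0.1667 0.004 0.001 0 -1;0 0 -0.3333 0.004 0.001 0 -1;0 0 -0.5 0.004 0.001 0 -1;0 0 -0.5033 0.004 0.001 0 -1;0 0 -0.5033 0.004 0.001 0 -1"
}}

```text
time: 12.32
eef_pos: [0.5821, -0.1254, 0.0715]
tcp_rot: [0.691, 0.723, 0.0, -0.0]
contact_force: [0.5, -0.1, 0.1]
opening: 0.603
finger_force: 31.9
```

```bash
python3 -c "
from h import *
delta(.5823,-.1270,.0262,93)
e=ctrl.get_state()['eef_pos']; z=e[2]*1000+6.2
p=ctrl.read_camera('wrist'); c=p['color']; 
for n,q,k in (('lid_oblong',(e[0],e[1]-.0013,np.radians(93)),dict(z0=10+z,z1=20+z)),('tin_oblong',(.5823,-.1283,np.radians(93)),{})):
    h=cv2.convexHull(np.array([px(p,P) for P in outline(n,q,**k)],np.float32)).astype(int); c=cv2.polylines(c.copy(),[h],True,(255,0,0),1)
p['color']=c; save(p,'w4')"
```

```text
12.32 rot [-0.   -0.   -0.43] mm [-1.6  0.1 45.3] open 0.603 F [ 0.5 -0.1  0.1]
```

View pics/w4.png

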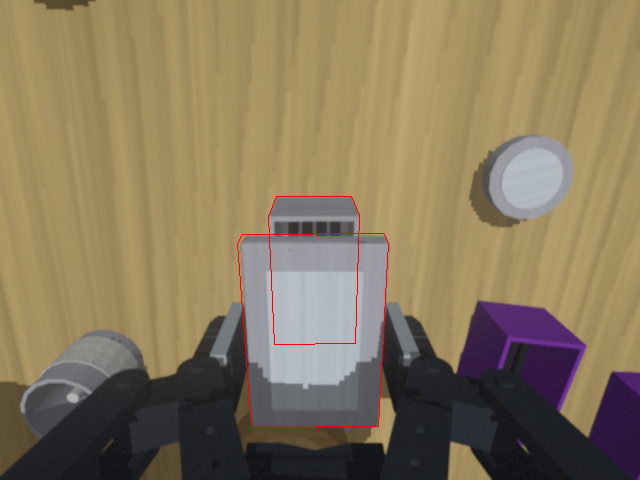

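The oblong tin (315,215) and the held lid (313,330) both match their outlines and are square to each other, so lower and release.

Scaled: 45.3 mm / 500 = 0.0906, 45 mm / 500 = 0.09, -0.4 degrees / 60 = -0.0067.

Call:
{"op": "send_rows", "data": {
  "rows": "0 0 -0.0067 -0.003 0 0.05 -1;0 0 -0.0067 -0.003 0 0.078 -1;0 0 -0.0067 -0.003 0 0.088 -1;0 0 -0.0067 -0.003 0 0.09 -1;0 0 -0.0067 -0.003 0 0.0906 -1"
}}

```text
time: 13.0
eef_pos: [0.5828, -0.1272, 0.0269]
tcp_rot: [0.688, 0.726, 0.0, 0.001]
contact_force: [0.7, -0.6, -0.7]
opening: 0.601
finger_force: 31.9
```

Scaled: -95 mm / 500 = -0.19, -45 mm / 500 = -0.09.

Call:
{"op": "send_rows", "data": {
  "rows": "0 0 0 0 0 0 0.6;0 0 0 0 0 0 1;0 0 0 0 0 0 1;0 0 0 0 0 -0.09 1;0 0 0 0 0 -0.19 1;0 0 0 0 0 -0.19 1"
}}

```text
time: 13.75
eef_pos: [0.5858, -0.1284, 0.1272]
tcp_rot: [0.688, 0.726, 0.002, 0.005]
contact_force: [0.5, 0.6, -0.1]
opening: 0.998
finger_force: 0.0
```

```bash
python3 -c "
from h import *
delta(.6935,-.0730,.12,90)"
```

```text
13.75 rot [0.58 0.25 3.11] mm [ 49.5 110.5   8. ] open 0.998 F [ 0.5  0.6 -0.1]
```

Scaled: 114 mm / 500 = 0.228, 48 mm / 500 = 0.096.

Call:
{"op": "send_rows", "data": {
  "rows": "0 0 0 0.096 0.228 0 1;0 0 0 0.096 0.228 0 1;0 0 0 0.096 0.228 0 1;0 0 0 0.096 0.228 0 1"
}}

```text
time: 14.25
eef_pos: [0.6925, -0.0727, 0.1196]
tcp_rot: [0.688, 0.726, -0.001, -0.001]
contact_force: [-0.4, -0.1, -0.0]
opening: 1.0
finger_force: 0.0
```

```bash
python3 -c "
from h import *
s=ctrl.get_state();print(s['eef_pos'],s['tcp_rot'])
p=ctrl.read_camera('wrist'); x,s,*_=fit(p,'lid_small',(.6935,-.073)); print(x,s); delta(x[0],x[1],-.003,93.2)
p=ctrl.read_camera('scene'); print(fit(p,'lid_oblong',(.582,-.131,1.6),z0=42,z1=52)[:2], fit(p,'lid_large',(.45,.062),z0=54,z1=64)[:2]);save(p,'s5')"
```

```text
[ 0.69252479 -0.07267425  0.11959277] [ 0.68753172  0.72615293 -0.00083647 -0.00116246]
[ 0.69324812 -0.07362823] 0.9901924362879857
14.3 rot [-0.13 -0.02 -0.12] mm [ -0.6   1.2 123.1] open 0.996 F [-0.4 -0.8 -1.1]
(array([ 0.59230953, -0.1200305 ,  1.38061638]), np.float64(0.22209670315329277)) (array([0.45021349, 0.06479095]), np.float64(0.6366170884861816))
```

View pics/s5.png

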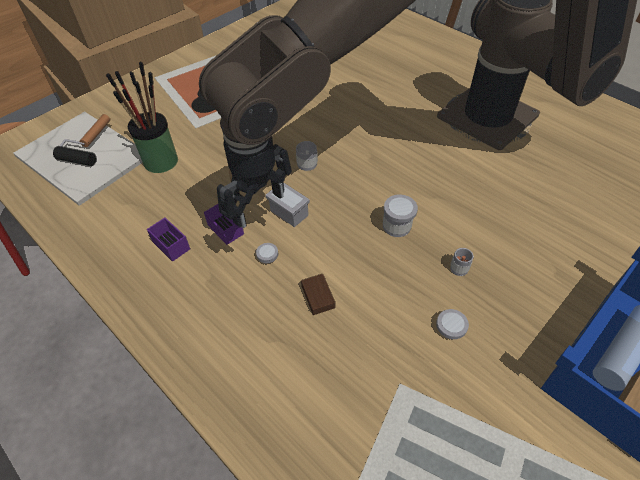

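Large and oblong tins are closed (lids at (400,208) and (290,195)), and nothing else has moved. Next is the small lid.

Scaled: 120.5 mm / 500 = 0.241, 1.2 mm / 500 = 0.0024.

Call:
{"op": "send_rows", "data": {
  "rows": "0 0 0 -0.0012 0.0024 0.12 1;0 0 0 -0.0012 0.0024 0.2 1;0 0 0 -0.0012 0.0024 0.234 1;0 0 0 -0.0012 0.0024 0.241 0.7;0 0 0 -0.0012 0.0024 0.241 0;0 0 0 -0.0012 0.0024 0.241 -1;0 0 0 -0.0012 0.0024 0.241 -1;0 0 0 -0.0012 0.0024 0.241 -1"
}}

```text
time: 15.35
eef_pos: [0.6965, -0.074, 0.0036]
tcp_rot: [0.688, 0.726, 0.001, 0.002]
contact_force: [-1.4, 0.4, 5.3]
opening: 0.493
finger_force: 30.2
```

```bash
python3 -c "
from h import *
delta(.4500,.2236,.08,93.2)"
```

```text
15.35 rot [ 0.22  0.09 -0.09] mm [ 310.4 -229.7  -77.7] open 0.493 F [-1.4  0.4  5.3]
```

Scaled: 310 mm / 500 = 0.62, -226.5 mm / 500 = -0.453.

Call:
{"op": "send_rows", "data": {
  "rows": "0 0 0 0 0 -0.08 -1;0 0 0 0 0 -0.162 -1;0 0 0 0.62 -0.453 -0.162 -1;0 0 0 0.62 -0.453 -0.162 -1;0 0 0 0.62 -0.453 -0.162 -1;0 0 0 0.62 -0.453 -0.162 -1;0 0 0 0.62 -0.453 -0.162 -1;0 0 0 0.62 -0.453 -0.162 -1"
}}

```text
time: 16.35
eef_pos: [0.4562, 0.2184, 0.0823]
tcp_rot: [0.688, 0.726, 0.001, 0.0]
contact_force: [0.7, 0.2, -0.6]
opening: 0.491
finger_force: 30.5
```

Call:
{"op": "send_rows", "data": {
  "rows": "0 0 0 0 0 0 -1;0 0 0 0 0 0 -1;0 0 0 0 0 0 -1"
}}

```text
time: 16.73
eef_pos: [0.4586, 0.2162, 0.0821]
tcp_rot: [0.688, 0.725, 0.0, 0.0]
contact_force: [-0.1, 0.1, -0.7]
opening: 0.491
finger_force: 30.6
```

```bash
python3 -c "
from h import *
delta(.4503,.2237,.0396,93.2)
e=ctrl.get_state()['eef_pos']; z=e[2]*1000-3.6
p=ctrl.read_camera('wrist'); c=p['color']; 
for n,q,k in (('lid_small',(e[0],e[1]),dict(z0=10+z,z1=20+z)),('tin_small',(.4503,.2237),{})):
    h=cv2.convexHull(np.array([px(p,P) for P in outline(n,q,**k)],np.float32)).astype(int); c=cv2.polylines(c.copy(),[h],True,(255,0,0),1)
p['color']=c; save(p,'w6')"
```

```text
16.73 rot [ 0.06 -0.   -0.19] mm [ 7.9 -7.9 42.5] open 0.491 F [-0.1  0.1 -0.7]
```

View pics/w6.png

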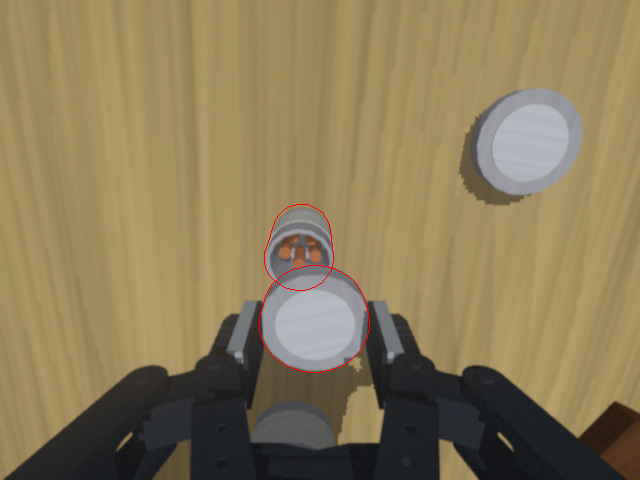

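The small tin (302,250) matches its outline and the lid at (315,320) is held level. It still has 8 mm to go in x and y.

Scaled: 24 mm / 500 = 0.048, 22 mm / 500 = 0.044.

Call:
{"op": "send_rows", "data": {
  "rows": "0 0 0 0.016 -0.016 0 -1;0 0 0 0.016 -0.016 0.02 -1;0 0 0 0.016 -0.016 0.044 -1;0 0 0 0.016 -0.016 0.048 -1;0 0 0 0.016 -0.016 0.048 -1"
}}

```text
time: 17.4
eef_pos: [0.4488, 0.2244, 0.0572]
tcp_rot: [0.688, 0.726, -0.0, -0.0]
contact_force: [-0.1, -0.3, -0.3]
opening: 0.49
finger_force: 30.6
```

```bash
python3 -c "
from h import *
delta(.4503,.2237,.0396,93.2)
e=ctrl.get_state()['eef_pos']; z=e[2]*1000-3.6
p=ctrl.read_camera('wrist'); c=p['color']; 
for n,q,k in (('lid_small',(e[0],e[1]),dict(z0=10+z,z1=20+z)),('tin_small',(.4503,.2237),{})):
    h=cv2.convexHull(np.array([px(p,P) for P in outline(n,q,**k)],np.float32)).astype(int); c=cv2.polylines(c.copy(),[h],True,(255,0,0),1)
cv2.imwrite('pics/w7.png',cv2.resize(c[170:410,200:440],(600,600))[...,::-1])"
```

```text
17.4 rot [-0.05  0.01 -0.1 ] mm [-0.7  1.5 17.6] open 0.49 F [-0.1 -0.3 -0.3]
```

View pics/w7.png

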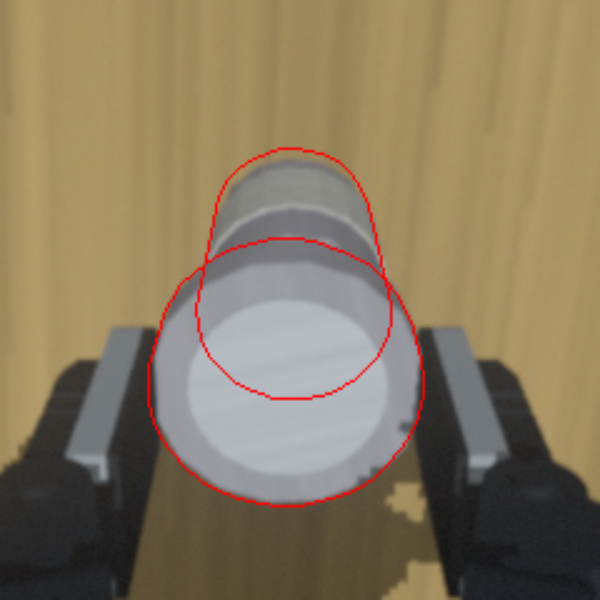

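The lid is centred in the jaws. The tin's far edge sits about 5 px (~2 mm) nearer than modelled, so I'll aim for y≈0.2227 and lower.

Scaled: 17.5 mm / 500 = 0.035, 17 mm / 500 = 0.034.

Call:
{"op": "send_rows", "data": {
  "rows": "0 0 0 -0.0032 0.0026 0 -1;0 0 0 -0.0032 0.0026 0.016 -1;0 0 0 -0.0032 0.0026 0.028 -1;0 0 0 -0.0032 0.0026 0.034 -1;0 0 0 -0.0032 0.0026 0.035 -1;0 0 0 -0.0032 0.0026 0.035 -1"
}}

```text
time: 18.2
eef_pos: [0.4504, 0.223, 0.0402]
tcp_rot: [0.688, 0.726, 0.0, 0.0]
contact_force: [-0.1, 0.1, -0.8]
opening: 0.492
finger_force: 30.6
```

Scaled: 123 mm / 500 = 0.246, -80 mm / 500 = -0.16.

Call:
{"op": "send_rows", "data": {
  "rows": "0 0 0 0 0 0 0.6;0 0 0 0 0 0 1;0 0 0 0 0 0 1;0 0 0 0 0 -0.08 1;0 0 0 0 0 -0.16 1;0 0 0 0.116 0.246 -0.16 1;0 0 0 0.116 0.246 -0.16 1;0 0 0 0.116 0.246 -0.16 1"
}}

```text
time: 19.2
eef_pos: [0.5726, 0.2886, 0.1198]
tcp_rot: [0.688, 0.726, 0.0, 0.0]
contact_force: [-0.1, -0.5, -0.9]
opening: 0.999
finger_force: 0.0
```

Call:
{"op": "send_rows", "data": {
  "rows": "0 0 0 0 0 0 1;0 0 0 0 0 0 1"
}}

```text
time: 19.45
eef_pos: [0.5687, 0.287, 0.1199]
tcp_rot: [0.688, 0.726, -0.001, -0.0]
contact_force: [-0.0, -0.4, -0.5]
opening: 0.997
finger_force: 0.0
```

```bash
python3 -c "
from h import *
p=ctrl.read_camera('wrist'); x,s,*_=fit(p,'lid_medium',(.5705,.2876)); print(x,s); delta(x[0],x[1],-.006,93.2)
p=ctrl.read_camera('scene'); save(p,'s8'); print(fit(p,'lid_small',(.449,.221),z0=46,z1=56)[:2])
p=ctrl.read_camera('top'); print(fit(p,'tin_medium',(.4453,-.21))[:2])"
```

```text
[0.57008299 0.2859276 ] 0.9912741602552073
19.5 rot [-0.06  0.02 -0.1 ] mm [ -1.1   1.4 126.1] open 0.999 F [ 0.2  0.6 -0.2]
(array([0.49498289, 0.24832472]), np.float64(0.10146082337317397))
(array([ 0.44525555, -0.20999378]), np.float64(0.9716245847897353))
```

Scaled: 126 mm / 500 = 0.252, 1.4 mm / 500 = 0.0028.

Call:
{"op": "send_rows", "data": {
  "rows": "0 0 0 -0.0024 0.0028 0.12 1;0 0 0 -0.0024 0.0028 0.21 1;0 0 0 -0.0024 0.0028 0.244 1;0 0 0 -0.0024 0.0028 0.252 0.7;0 0 0 -0.0024 0.0028 0.252 0;0 0 0 -0.0024 0.0028 0.252 -1;0 0 0 -0.0024 0.0028 0.252 -1;0 0 0 -0.0024 0.0028 0.252 -1"
}}

```text
time: 20.6
eef_pos: [0.5732, 0.287, -0.0035]
tcp_rot: [0.688, 0.726, 0.002, 0.001]
contact_force: [-0.8, 0.4, 6.7]
opening: 0.638
finger_force: 32.2
```

```bash
python3 -c "
from h import *
delta(.4460,-.2105,.08,93.2)"
```

```text
20.6 rot [ 0.22 -0.06 -0.1 ] mm [-489.8 -153.6  -84.6] open 0.638 F [-0.8  0.4  6.7]
```

Scaled: -489 mm / 500 = -0.978, -153 mm / 500 = -0.306.

Call:
{"op": "send_rows", "data": {
  "rows": "0 0 0 0 0 -0.08 -1;0 0 0 0 0 -0.17 -1;0 0 0 -0.978 -0.306 -0.17 -1;0 0 0 -0.978 -0.306 -0.17 -1;0 0 0 -0.978 -0.306 -0.17 -1;0 0 0 -0.978 -0.306 -0.17 -1;0 0 0 -0.978 -0.306 -0.17 -1;0 0 0 -0.978 -0.306 -0.17 -1"
}}

```text
time: 21.6
eef_pos: [0.4782, -0.0787, 0.0794]
tcp_rot: [0.688, 0.726, 0.0, 0.0]
contact_force: [1.4, 0.6, -0.4]
opening: 0.642
finger_force: 32.1
```

```bash
python3 -c "
from h import *
delta(.4460,-.2094,.08,93.2)"
```

```text
21.6 rot [ 0.03  0.02 -0.08] mm [-128.8  -39.3   -0.6] open 0.642 F [ 1.4  0.6 -0.4]
```

Scaled: -124 mm / 500 = -0.248, -38 mm / 500 = -0.076.

Call:
{"op": "send_rows", "data": {
  "rows": "0 0 0 -0.248 -0.076 0 -1;0 0 0 -0.248 -0.076 0 -1;0 0 0 -0.248 -0.076 0 -1;0 0 0 -0.248 -0.076 0 -1;0 0 0 -0.248 -0.076 0 -1;0 0 0 -0.248 -0.076 0 -1"
}}

```text
time: 22.35
eef_pos: [0.4481, -0.2014, 0.079]
tcp_rot: [0.687, 0.727, 0.0, -0.0]
contact_force: [0.3, 0.0, -0.2]
opening: 0.635
finger_force: 32.1
```

```bash
python3 -c "
from h import *
delta(.4460,-.2094,.0365,93.2)
e=ctrl.get_state()['eef_pos']; z=e[2]*1000+3.5
p=ctrl.read_camera('wrist'); c=p['color']; 
for n,q,k in (('lid_medium',(e[0],e[1]-.0011),dict(z0=10+z,z1=20+z)),('tin_medium',(.4460,-.2105),{})):
    h=cv2.convexHull(np.array([px(p,P) for P in outline(n,q,**k)],np.float32)).astype(int); c=cv2.polylines(c.copy(),[h],True,(255,0,0),1)
a=c
p=ctrl.read_camera('scene'); b=p['color'][100:340,220:540]
cv2.imwrite('pics/w9.png',np.hstack([cv2.resize(a[150:450,160:480],(400,375)),cv2.resize(b,(400,375))])[...,::-1])"
```

```text
22.35 rot [-0.02 -0.02  0.04] mm [-7.9 -2.5 42.5] open 0.635 F [ 0.3  0.  -0.2]
```

View pics/w9.png

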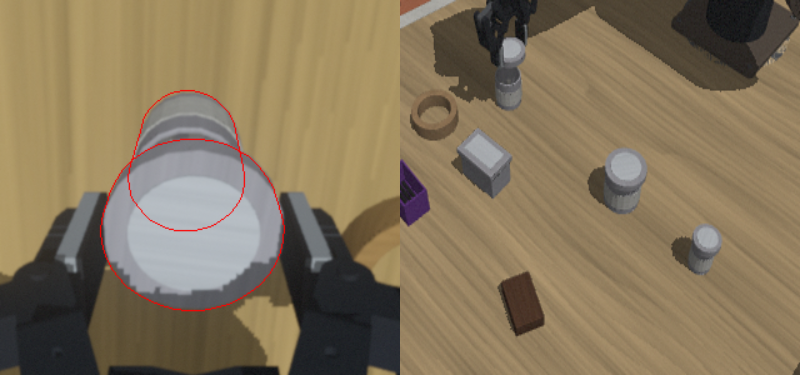

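The wrist crop shows the medium lid (192,225) and tin (187,130) matching their outlines. The scene crop shows the oblong, large and small tins closed.

Scaled: 30 mm / 500 = 0.06, -2.5 mm / 500 = -0.005.

Call:
{"op": "send_rows", "data": {
  "rows": "0 0 0 -0.0166 -0.005 0 -1;0 0 0 -0.0166 -0.005 0.024 -1;0 0 0 -0.0166 -0.005 0.052 -1;0 0 0 -0.0166 -0.005 0.06 -1;0 0 0 -0.0166 -0.005 0.06 -1"
}}

```text
time: 23.08
eef_pos: [0.4453, -0.2109, 0.0483]
tcp_rot: [0.688, 0.726, -0.0, -0.001]
contact_force: [0.3, -0.0, -1.1]
opening: 0.64
finger_force: 32.1
```

```bash
python3 -c "
from h import *
delta(.4460,-.2097,.0368,93.2)"
```

```text
23.07 rot [-0.08 -0.07 -0.1 ] mm [ 1.2  0.8 11.5] open 0.64 F [ 0.3 -0.  -1.1]
```

Scaled: 11.5 mm / 500 = 0.023, 1.2 mm / 500 = 0.0024.

Call:
{"op": "send_rows", "data": {
  "rows": "0 0 0 0.0024 0.0016 0.01 -1;0 0 0 0.0024 0.0016 0.018 -1;0 0 0 0.0024 0.0016 0.022 -1;0 0 0 0.0024 0.0016 0.023 -1;0 0 0 0.0024 0.0016 0.023 -1"
}}

```text
time: 23.7
eef_pos: [0.4466, -0.2101, 0.0378]
tcp_rot: [0.688, 0.726, 0.0, 0.0]
contact_force: [-0.1, 0.2, -0.6]
opening: 0.64
finger_force: 32.1
```

Scaled: -150 mm / 500 = -0.3, -100 mm / 500 = -0.2.

Call:
{"op": "send_rows", "data": {
  "rows": "0 0 0 0 0 0 0.7;0 0 0 0 0 0 1;0 0 0 0 0 0 1;0 0 0 0 0 -0.08 1;0 0 0 0 0 -0.2 1;0 0 0 0 0 -0.3 1;0 0 0 0 0 -0.3 1"
}}

```text
time: 24.58
eef_pos: [0.4492, -0.212, 0.1934]
tcp_rot: [0.688, 0.726, 0.001, 0.006]
contact_force: [0.4, -0.7, -0.2]
opening: 1.002
finger_force: 0.0
```

Scaled: -300 mm / 500 = -0.6, 60 mm / 500 = 0.12.

Call:
{"op": "send_rows", "data": {
  "rows": "0 0 0 -0.6 0.12 -0.08 1;0 0 0 -0.6 0.12 -0.08 1;0 0 0 -0.6 0.12 -0.08 1;0 0 0 -0.6 0.12 -0.08 1;0 0 0 -0.6 0.12 -0.08 1;0 0 0 -0.6 0.12 -0.08 1;0 0 0 -0.6 0.12 -0.08 1;0 0 0 -0.6 0.12 -0.08 1"
}}

```text
time: 25.58
eef_pos: [0.5226, -0.5048, 0.2271]
tcp_rot: [0.687, 0.726, 0.0, -0.001]
contact_force: [-0.2, 0.5, -0.4]
opening: 1.004
finger_force: 0.0
```

Run:
```python
from h import *
T={"small":(46,(.4496,.224)),"medium":(50,(.4453,-.21)),"large":(54,(.4494,.0653)),"oblong":(42,(.5811,-.1279))}
p=ctrl.read_camera('top'); row=[]
for n,(H,q) in T.items():
    x,s,m,o,b=fit(p,'lid_'+n,q,z0=H,z1=H+10); v=b.copy()
    print(n,x.round(4),round(s,3))
    k=K;c=px(p,[q[0],q[1],.02]).astype(int)
    for col,(nm,kw,qq) in {(0,255,0):('lid_'+n,dict(z0=H,z1=H+10),[*q,1.62])}.items():
        h=np.array([px(p,P) for P in outline(nm,qq,**kw)],np.float32)
        c0=px(p,[q[0],q[1],.02]);x0,y0=int(c0[0])-60,int(c0[1])-60
        W=int(max(60,.08*p["fx"]/(p["extrinsics"]@np.array([q[0],q[1],.02,1]))[2])); x0,y0=int(c0[0])-W,int(c0[1])-W
        cv2.polylines(v,[cv2.convexHull(((h-[x0,y0]+.5)*k).astype(np.int32))],True,col,2)
    e=v.shape[0]//2; row.append(cv2.resize(v[e-250:e+250,e-250:e+250],(300,300)))
cv2.imwrite("pics/end.png",np.vstack([np.hstack(row[:2]),np.hstack(row[2:])])[...,::-1])
for n in ("tape_roll","wood_block"): print(n,[w(p,d["position"]).round(3) for d in ctrl.look_for(p,n)[:1]])
```

```text
small [0.4496 0.2254] 0.866
medium [ 0.4454 -0.2096] 0.922
large [0.4496 0.0674] 0.963
oblong [ 0.5818 -0.1278  1.6208] 0.975
tape_roll [array([ 0.568, -0.276,  0.026])]
wood_block [array([0.685, 0.068, 0.024])]
```

View pics/end.png

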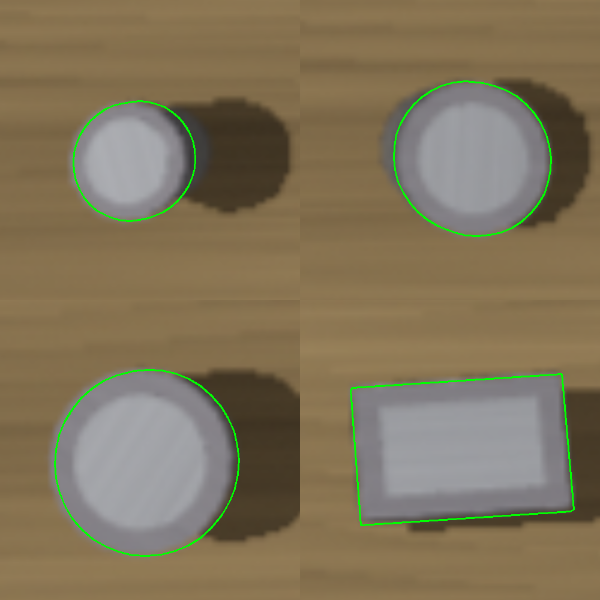

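All four lids sit within about 2 mm of their tins' outlines at seated height, and the bystanders have not moved.

```bash
python3 -c "
from h import *
print(ctrl.sign_off())"
```

```text
the job is handed in; nothing more can be done
None
```

I put all four lids on their tins and handed the job in at about 26 s; in the last top-camera check every lid sat within about 2 mm of its tin and the tape roll and wooden block had not moved, but sign-off returned no verdict.

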